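# Fit the sprung solder-reel spindle into its stand

## Task

Take the solder reel on its spring-loaded spindle out of the wooden rest and fit it into the grey reel stand: sprung blue pin in the blue cup, plain black end in the black cup, so that the spring itself holds the spindle between the two cups and you can let go. Be gentle with the plastic cups: a light push is all the spring needs, so never force them, and leave everything else on the bench where it is.

Things in the scene. Friction and masses are not known exactly. Their poses are not given: they have to be found in the camera images.
- spindle: Loose aluminium spindle, 12 mm tube, with a solder reel fixed on its middle; about 250 g, balanced. Origin on the axis at mid-reel; its y axis runs along the spindle towards the sprung blue pin. Grip the winding, 44 mm diameter and 44 mm long, between the two orange flanges (52 mm diameter, 3 mm thick). Bare tube to 65 mm either side of the origin. Free length tip to tip 190 mm.
- pin_seat (a point): Point on the spindle axis 90 mm from the origin towards the blue pin, fixed to the spindle: where the pin's tip is when pressed in 5 mm, as when mounted. The pin is round-nosed, 8 mm diameter, and when free sticks 30 mm out of the tube to 95 mm from the origin. Its stroke is 18 mm to a hard stop. Spring: 1.5 N to start it plus 0.4 N per mm (5.5 N at 10 mm, 8.7 N at the stop).
- end_tip (a point): Outermost point of the fixed black end: round-nosed, 9 mm diameter, sticking 30 mm out of the tube, 95 mm along spindle -y.
- stand: Fixed grey reel stand, origin under its centre. Base 90 x 235 x 12 mm; slotted cheeks 10 mm thick, 50 mm wide, at its y = +/-100 mm, tops at z = 100 mm. On each inner face a 38 mm plastic cup, mouth towards the other: blue at +y, black at -y. Nominal cup axis x = 0, z = 80 mm, along y. Each cup is clamped by hand up to 10 mm higher or lower than nominal; poses do not show it: feel it.
- blue_mouth (a point): Centre of the blue cup's mouth at nominal height (the real one is up to 10 mm higher or lower); it looks to the stand's -y. Cup 11 mm deep, bore 11 mm, flat rim: the round nose slides in when about 2 mm off centre, else it meets the rim. Floor at stand y = +92.5 mm: 185 mm floor to floor, 5 mm less than the free spindle.
- black_mouth (a point): Centre of the black cup's mouth at nominal height (the real one is up to 10 mm higher or lower, not the same as the blue one); it looks to the stand's +y. Cup 8 mm deep, bore 11 mm, flat rim. The black end gets behind this rim only while the pin, on the blue floor, is pressed in at least 13 mm. The cups bear a gentle push only: under 25 N in all.
- rest: Fixed plywood rest, origin at the centre of its underside. Base 80 x 130 x 8 mm; two V-notched uprights 10 mm thick and 50 mm wide at y = +/-45 mm carry the bare tube with the spindle axis 70 mm above the bench, parallel to the rest's y.
- tip_cleaner: Bystander: round steel tin with brass wool, 54 mm diameter, 30 mm high; origin at underside. Leave alone.
- flux: Bystander: small amber bottle with a red cap, 36 mm diameter, 75 mm high; origin at underside. Leave alone.
- driver: Bystander: yellow-handled screwdriver, 160 mm long, lying. Leave alone.
- spare_reel: Bystander: white and copper reel standing on its flange, 52 mm diameter, 40 mm high; origin at underside. Leave alone.
There are look-alikes about, which are no part of the job. There is more than one size of the spindle; the job needs the larger.

How it is judged:
By the outcome, as a careful person would: the job done as asked, in the order asked, and still so for the second after the job is handed in, with the robot touching nothing.
It also fails if it takes over 72 s, if anything falls off the work surface, if the arm or the gripper's body presses on something with over 40 N, if the wrist force passes 120 N, or if a joint passes its speed limit or range.

## Robot

A 7-joint arm with a two-finger parallel gripper is mounted at the origin on the work surface. World frame = base frame: x ahead of the robot, y to its left, z up, the work surface at z = 0. Lengths are in mm, angles in rad, forces in N, time in s.
With the tool pointing down it reaches from about 425 to 875 mm from the base axis. Payload 4.7 kg.
Tool frame: the origin (TCP) lies at the very end of the fingers, on their centre line; the grasp point (between the pads) lies 19 mm behind it; z points along the fingers, y is the line along which they close (so a half turn about z gives the same grasp; the last joint's range is limited). The gripper opens to 85 mm and grips with 20 to 120 N. Pads are 22 mm wide; open, the fingers measure 114 mm over their backs; the gripper's body (76 mm by 85 mm) begins 54 mm behind the grasp point. The pads swing forward as they close: fully open they stand 13 mm farther back than shut.
Start: joints at [1.33, 0.321, -0.07, 1.45, 0.023, 1.371, -0.057], TCP at [163.812, -629.039, 231.349] pointing down, gripper open.
Joint ranges: [-2.86, 2.86], [-0.3, 2.09], [-1.38, 1.24], [0.06, 2.45], [-1.56, 4.7], [0.09, 2.05], [-2.69, 2.69]. Speed limits (rad/s): [2.57, 2.57, 3.14, 3.14, 3.14, 3.14, 3.14].

## Interface

Orientations are given as [roll, pitch, yaw] about the fixed x, y, z axes, in that order (R = Rz(yaw) Ry(pitch) Rx(roll)).
In Python, from bench import * gives the robot as it stands.
- The arm moves only by the tool jog_arm, never from a script. Its argument "series" is a list of rows, each a list of 6 numbers: the shift along the tool's x, y, z in mm, then the turn, a rotation vector about the tool's x, y, z in rad. A call has 1 to 12 rows; each row shifts and turns the commanded pose from where the row before left it, along the tool's axes as they then stand; what a row does not reach is not made up. A row lasts 1/8 s, in which the tool goes at most 62.5 mm and 10.7 degrees, less where a joint would pass 70% of its speed; a pose out of reach is approached as far as the arm can. A call is refused whole if a number of a shift passes 62.5 or a number of a turn 0.188, either way. A call with a gripper value outside its range is refused whole. "grip" is the closure, from 0 (fully open) to 1 (shut), set as the call begins (left out, the last holds). The fingers move at their own pace and stop on an object; the grip force is fixed at half the most. Time passes only in rows, so rows that do not move let the fingers close. It gives the time, the measured TCP pose, the force, the opening and the grip force at its end, in the units of the state.
- sense(): the state, without advancing time (a new reading comes with each control period).
- capture(name): name is "scene" or "top"; returns (picture, depth): 420x560x3 uint8, red, green, blue; 420x560 float32, mm along the optical axis (not along the pixel's ray), 0 where there is no reading.
- camera_info(name): a dict with "mtx" (3x3 intrinsics, pixels), "k1" (the pictures are not rectified: a ray, as slopes to the right and down, at radius r is drawn at 1 + k1 r^2 times it, then the intrinsics apply), "R" (3x3) and "t" (3): a world point X has camera coordinates R X + t. Camera axes: x right, y down, z forward; pixel columns grow to the right and rows downward; lengths in mm; the calibration is good to about 2 mm. A picture is of the moment at which its call begins. camera_info takes no time and is no camera call.
- finish_job(): hands the job in; it is judged then, once.
The state is a dict: "clock": time; "joints": joint angles; "qd": joint speeds; "joint_torque": joint torques, N m; "tcp_pos": TCP position; "orientation": TCP orientation; "wrist_force": force on the tool from outside, world axes, zero at the start; "torque": the same for the moment, N m; "grip_width": finger opening in mm; "grip_force": force on a finger pad.
Only numpy, scipy, OpenCV 4.12 (cv2) and the standard library are available. Lean on these libraries where they do the work, as an engineer would, in place of code of your own. Each camera call takes 0.05 s, during which the arm holds its last target. There are 200 camera calls.

## Working session

There is one attempt and no reset: what is moved stays moved. The work goes in short steps, Python scripts to look and compute and a tool call to move; the robot and the scene stay as the last step left them, time stands still between calls to the robot, and variables do not carry over. Pictures are saved under pics/ and viewed, at most 10 in all, crops included, and the job is handed in when it is done.

Besides the shell and the picture viewer there is one more tool, called as name([rows], argument=value, ...), one row to a line, values as JSON. jog_arm: Moves the arm, as the interface text tells. Its arguments: {"type":"object","properties":{"series":{"type":"array","items":{"type":"array","items":{"type":"number"}}},"grip":{"type":"number"}},"required":["series"]}

```bash
mkdir -p pics; cat > h.py <<'E'
from bench import *
import numpy as np, cv2
def snap(n,f):
    p,d=capture(n); cv2.imwrite(f'pics/{f}.png',p[:,:,::-1]); np.save(f'pics/{f}.npy',d); return p,d
def ray(n,u,v):
    c=camera_info(n);K=np.array(c['mtx']);x=(u-K[0,2])/K[0,0];y=(v-K[1,2])/K[1,1]
    k=c['k1'];s=1
    for _ in range(20): s=1+k*((x/s)**2+(y/s)**2)
    return np.array([x/s,y/s,1])
def w(n,u,v,z):  # camera depth
    c=camera_info(n); return np.array(c['R']).T@(ray(n,u,v)*z-np.array(c['t']))
def wz(n,u,v,h): # intersection with height h
    c=camera_info(n);R=np.array(c['R']);o=-R.T@np.array(c['t']);d=R.T@ray(n,u,v);return o+d*(h-o[2])/d[2]
def pix(n,X):
    c=camera_info(n);K=np.array(c['mtx']);q=np.array(c['R'])@np.array(X)+np.array(c['t']);a=q[:2]/q[2];a=a*(1+c['k1']*(a@a));return K[0,0]*a[0]+K[0,2],K[1,1]*a[1]+K[1,2]
E
python3 - <<'E'
from h import *
snap('scene','s0');snap('top','t0')
for n in('scene','top'):
    c=camera_info(n);print(n,c)
s=sense();print(s['tcp_pos'],s['orientation'],s['wrist_force'],s['grip_width'],s['clock'])
E
```

```text
scene {'mtx': array([[405.31598959,   0.        , 271.34631777],
       [  0.        , 405.31598959, 213.2461026 ],
       [  0.        ,   0.        ,   1.        ]]), 'k1': -0.07057808460391184, 'R': array([[-0.0226969 ,  0.99954921, -0.01965264],
       [ 0.50210151, -0.0056018 , -0.86479055],
       [-0.8645108 , -0.02949569, -0.50174802]]), 't': array([  27.15182696, -230.8978853 , 1374.09281083])}
top {'mtx': array([[449.8647452 ,   0.        , 282.2047925 ],
       [  0.        , 449.8647452 , 199.61462301],
       [  0.        ,   0.        ,   1.        ]]), 'k1': -0.13118294939706407, 'R': array([[-2.47050761e-02, -9.99694751e-01, -2.51248673e-04],
       [-9.87155154e-01,  2.44348703e-02, -1.57884890e-01],
       [ 1.57842835e-01, -3.65253681e-03, -9.87457492e-01]]), 't': array([ 32.59159845, 615.45007093, 958.57917964])}
[ 163.67737989 -628.54461473  230.3144072 ] [-3.13982414e+00  8.28896969e-05  2.54867419e-01] [-0.07336642 -0.4415873  -0.11545469] 85.69296929292719 0.1
```

View pics/s0.png

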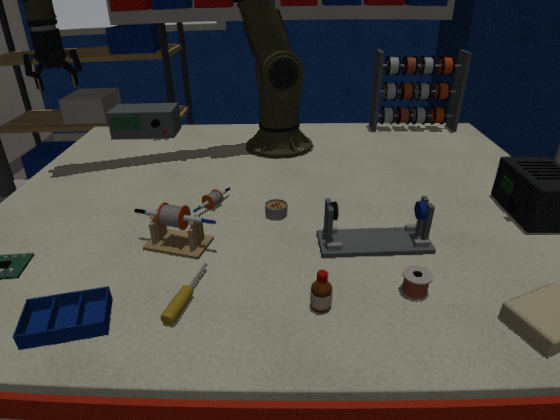

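View pics/t0.png

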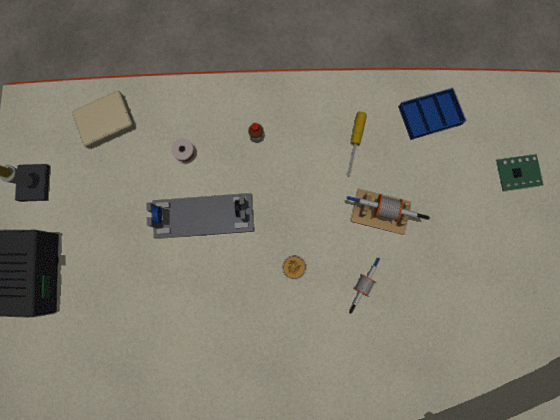

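The scene view shows the rest with the large spindle at about (175,220) and the stand at (375,235). In the top view the spindle runs from blue (347,199) to black (428,217). The stand has its blue cup at (157,214) and its black cup at (242,208). Next I'll look at enlarged crops.

```bash
python3 - <<'E'
import cv2,numpy as np
t=cv2.imread('pics/t0.png')
a=cv2.resize(t[185:245,140:264],None,fx=5,fy=5,interpolation=cv2.INTER_CUBIC)
b=cv2.resize(t[180:240,335:459],None,fx=5,fy=5,interpolation=cv2.INTER_CUBIC)
m=np.vstack([a,b]);m=np.clip(m*1.6,0,255).astype('uint8');cv2.imwrite('pics/c1.png',m);print(m.shape)
E
```

```text
(600, 620, 3)
```

View pics/c1.png

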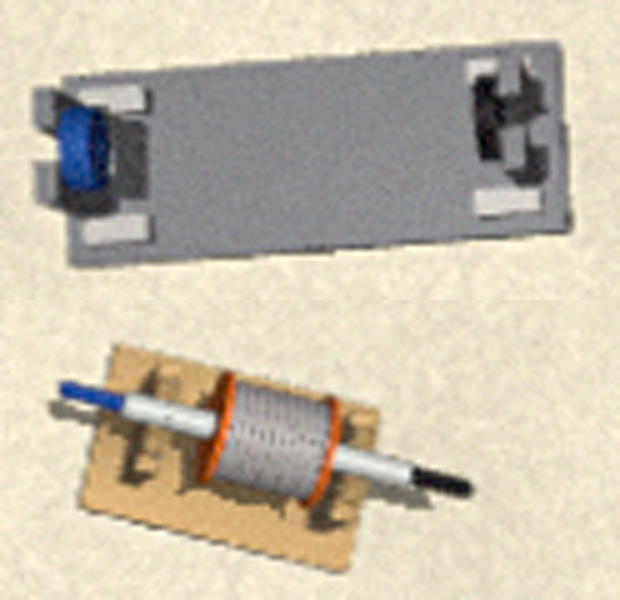

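The crop gives the stand base corners at (62,78), (560,42), (572,232) and (70,268). The spindle tips are at blue (60,388) and black (472,490). All of these are crop pixels.

```bash
cat > m.py <<'E'
from h import *
def P(x,y,z,o): return wz('top',o[0]+(x+.5)/5-.5,o[1]+(y+.5)/5-.5,z)
A=(140,185);B=(335,120)
C=[P(*c,12,A) for c in((62,78),(560,42),(572,232),(70,268))]
print(np.round(C,1)); print([np.linalg.norm(C[i]-C[i-1]).round(1) for i in range(4)],'centre',np.mean(C,0).round(1))
y=(C[0]+C[3]-C[1]-C[2]);print('stand yaw of y axis',np.degrees(np.arctan2(y[1],y[0])))
b=P(60,388,70,B);k=P(472,490,70,B);print('tips',b,k,np.linalg.norm(b-k),(b+k)/2,np.degrees(np.arctan2(*(b-k)[1::-1])))
R=[P(*c,8,B) for c in((112,345),(380,408),(345,572),(78,507))];print('rest',np.mean(R,0).round(1),[np.linalg.norm(R[i]-R[i-1]).round(1) for i in range(4)])
y=R[0]+R[3]-R[1]-R[2];print(np.degrees(np.arctan2(y[1],y[0])))
D=np.load('pics/t0.npy')
for n,(x0,x1,y0,y1) in dict(blue=(60,105,105,190),black=(470,500,75,160),reel=(240,320,380,500)).items():
    o=B if n=='reel' else A
    L=[]
    for u in range(o[0]+x0//5,o[0]+x1//5+1):
        for v in range(o[1]+y0//5,o[1]+y1//5+1):
            if D[v,u]>0: L.append(w('top',u,v,D[v,u]))
    L=np.array(L);L=L[np.argsort(-L[:,2])];print(n,L[:12].round(1).tolist())
E
python3 m.py
```

```text
[[628.1 323.   12. ]
 [639.3  88.1  12. ]
 [550.5  83.9  12. ]
 [538.8 317.6  12. ]]
[np.float64(89.5), np.float64(235.1), np.float64(88.9), np.float64(234.0)] centre [589.2 203.1  12. ]
stand yaw of y axis 92.8008282505869
tips [ 614.56645566 -124.30081587   70.        ] [ 564.42721519 -305.87450884   70.        ] 188.3691838267312 [ 589.49683542 -215.08766236   70.        ] 74.56319379502887
rest [ 589.7 -211.7    8. ] [np.float64(78.5), np.float64(130.2), np.float64(79.8), np.float64(128.4)]
74.99726249058783
blue [[581.4, 296.3, 100.9], [583.4, 292.0, 100.8], [581.2, 287.6, 100.7], [577.2, 296.5, 99.9], [587.7, 285.8, 99.8], [588.0, 296.8, 99.8], [588.0, 294.6, 99.7], [585.9, 296.8, 99.6], [590.2, 294.7, 99.3], [581.4, 285.9, 99.2], [585.8, 292.6, 99.1], [585.8, 290.4, 99.0]]
black [[589.5, 113.4, 104.6], [585.1, 107.2, 104.1], [596.0, 115.6, 103.8], [593.9, 115.6, 103.8], [598.2, 113.4, 103.6], [591.9, 113.6, 102.7], [600.5, 117.8, 102.7], [594.0, 111.5, 102.6], [600.5, 115.6, 102.6], [589.7, 111.5, 102.6], [593.9, 109.4, 102.5], [587.5, 109.4, 102.4]]
reel [[587.0, -204.4, 96.2], [584.3, -223.9, 96.0], [586.8, -213.2, 95.9], [582.1, -228.2, 95.7], [593.5, -209.3, 95.3], [584.3, -232.9, 94.9], [591.6, -202.8, 94.8], [591.4, -211.5, 94.7], [593.6, -207.3, 94.6], [590.9, -231.2, 94.6], [586.5, -231.0, 94.5], [589.3, -211.6, 94.0]]
```

jog_arm([
  [0, 0, 0, 0, 0, -0.15],
  [0, 0, 0, 0, 0, -0.15],
  [0, 0, 0, 0, 0, -0.15],
  [0, 0, 0, 0, 0, -0.15],
  [0, 0, 0, 0, 0, -0.15],
  [0, 0, 0, 0, 0, -0.15],
  [0, 0, 0, 0, 0, -0.15],
], grip=0)

```text
clock: 0.98
tcp_pos: [163.7, -628.7, 230.7]
orientation: [-3.141, -0.001, 1.31]
wrist_force: [0.5, -0.5, -0.1]
grip_width: 85.3
grip_force: 0.0
```

jog_arm([
  [42, 25, 0, 0, 0, 0],
  [42, 25, 0, 0, 0, 0],
  [42, 25, 0, 0, 0, 0],
  [42, 25, 0, 0, 0, 0],
  [42, 25, 0, 0, 0, 0],
  [42, 25, 0, 0, 0, 0],
  [42, 25, 0, 0, 0, 0],
  [42, 25, 0, 0, 0, 0],
  [42, 25, 0, 0, 0, 0],
  [42, 25, 0, 0, 0, 0],
  [42, 25, 0, 0, 0, 0],
  [42, 25, 0, 0, 0, 0],
])

```text
clock: 2.48
tcp_pos: [586.4, -220.6, 230.9]
orientation: [-3.141, 0.0, 1.304]
wrist_force: [0.8, 0.3, 0.2]
grip_width: 85.0
grip_force: 0.0
```

```bash
cat >> h.py <<'E'
from scipy.spatial.transform import Rotation as Ro
def to(X,yaw=None):
    s=sense();R=Ro.from_euler('xyz',s['orientation']).as_matrix()
    print('t',round(s['clock'],2),'tcp',np.round(s['tcp_pos'],1),'rpy deg',np.degrees(s['orientation']).round(1),'F',np.round(s['wrist_force'],2),'T',np.round(s['torque'],2),'w',round(s['grip_width'],1))
    if X is not None: print('tool shift',np.round(R.T@(np.array(X)-s['tcp_pos']),1))
E
python3 -c "
from h import *
to((589.5,-215,120));snap('scene','s1');print(np.round(sense()['joints'],2))"
```

```text
t 2.48 tcp [ 586.4 -220.6  230.9] rpy deg [-180.     0.    74.7] F [0.78 0.33 0.24] T [-0.03 -0.01 -0.02] w 85.0
tool shift [  6.2   1.5 110.9]
[ 0.76  0.32 -0.57  1.5   0.17  1.37 -0.08]
```

jog_arm([
  [6, 1.5, 30, 0, 0, 0],
  [0, 0, 40, 0, 0, 0],
  [0, 0, 40, 0, 0, 0],
  [0, 0, 30, 0, 0, 0],
  [0, 0, 25, 0, 0, 0],
  [0, 0, 18, 0, 0, 0],
  [0, 0, 0, 0, 0, 0],
])

```text
clock: 3.4
tcp_pos: [587.5, -216.0, 46.7]
orientation: [-3.138, -0.0, 1.305]
wrist_force: [-0.1, -1.0, 0.2]
grip_width: 85.6
grip_force: 0.0
```

jog_arm([
  [0, 0, 0, 0, 0, 0],
  [0, 0, 0, 0, 0, 0],
  [0, 0, 0, 0, 0, 0],
  [0, 0, 0, 0, 0, 0],
  [0, 0, 0, 0, 0, 0],
  [0, 0, 0, 0, 0, 0],
  [0, 0, 0, 0, 0, 0],
  [0, 0, 0, 0, 0, 0],
], grip=1)

```text
clock: 4.4
tcp_pos: [589.0, -216.3, 49.7]
orientation: [3.141, 0.001, 1.305]
wrist_force: [-3.4, 0.1, 5.3]
grip_width: 42.6
grip_force: 60.2
```

```bash
python3 -c "
from h import *
to((589.5,-215,120))"
```

```text
t 4.4 tcp [ 589.  -216.3   49.7] rpy deg [180.    0.   74.8] F [-3.35  0.09  5.28] T [0.2  0.56 0.02] w 42.6
tool shift [  1.4   0.2 -70.3]
```

jog_arm([
  [0, 0, -10, 0, 0, 0],
  [0, 0, -20, 0, 0, 0],
  [0, 0, -40, 0, 0, 0],
  [0, 0, -40, 0, 0, 0],
  [0, 0, -40, 0, 0, 0],
  [0, 0, 0, 0, 0, 0],
  [0, 0, 0, 0, 0, 0],
])

```text
clock: 5.28
tcp_pos: [588.2, -216.1, 197.9]
orientation: [-3.141, 0.0, 1.305]
wrist_force: [0.2, 0.2, -3.6]
grip_width: 42.5
grip_force: 61.6
```

```bash
python3 -c "
from h import *
to((589.2,195,200));snap('scene','s2');snap('top','t2');to(None);to(None)
import cv2
a=cv2.imread('pics/s2.png')[130:280,100:290];b=cv2.imread('pics/t2.png')[140:260,330:482]
cv2.imwrite('pics/c2.png',np.clip(1.6*np.hstack([cv2.resize(a,(456,360)),cv2.resize(b,(344,360))]).astype(float)[:,:800],0,255))
"
```

```text
t 5.28 tcp [ 588.2 -216.1  197.9] rpy deg [-180.     0.    74.8] F [ 0.21  0.19 -3.62] T [ 0.    0.01 -0.03] w 42.5
tool shift [ 396.9 -107.1   -2.2]
t 5.38 tcp [ 587.6 -216.   196.5] rpy deg [-179.8   -0.    74.8] F [-0.21  0.59 -4.18] T [-0.02 -0.02  0.  ] w 42.4
t 5.38 tcp [ 587.6 -216.   196.5] rpy deg [-179.8   -0.    74.8] F [-0.21  0.59 -4.18] T [-0.02 -0.02  0.  ] w 42.4[ WARN:0@1.807] global loadsave.cpp:1063 imwrite_ Unsupported depth image for selected encoder is fallbacked to CV_8U.
```

View pics/c2.png

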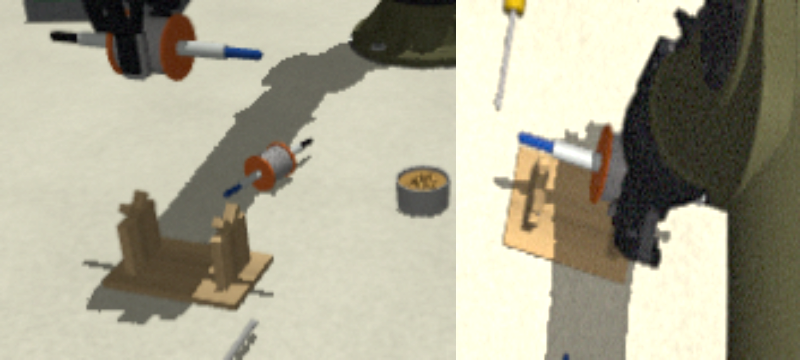

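The picture shows the reel held level and clear of the rest. The blue tip is at scene pixel (209,153) and top pixel (358,186), and the black tip is at scene pixel (122,145). I'll triangulate the tip offset from these.

```bash
python3 - <<'E'
from h import *
def tri(a,b):
    r=[]
    for n,p in(('scene',a),('top',b)):
        X0=wz(n,*p,0);X1=wz(n,*p,300);r.append((X0,(X1-X0)/np.linalg.norm(X1-X0)))
    A=sum(np.eye(3)-np.outer(d,d) for o,d in r);q=sum((np.eye(3)-np.outer(d,d))@o for o,d in r);return np.linalg.solve(A,q)
t=tri((209,153),(358,185.7));print('bluetip',t,pix('scene',t),pix('top',t))
# predicted from TCP with axis 20 above, origin offset 0
T=np.array([588,-216,197.2]);u=np.array([np.cos(np.radians(74.8)),np.sin(np.radians(74.8)),0])
for h in(15,20,25):print(h,pix('scene',T+[0,0,h]+95*u),pix('top',T+[0,0,h]+95*u),pix('scene',T+[0,0,h]-95*u))
E
```

```text
bluetip [ 612.02259785 -124.09409773  216.85605386] (np.float64(208.53010907294757), np.float64(152.94103774186422)) (np.float64(357.5463495011038), np.float64(185.77806990507713))
15 (np.float64(208.56935772906172), np.float64(155.49850383471298)) (np.float64(357.2372509503641), np.float64(185.77860372363364)) (np.float64(120.5927725523216), np.float64(147.35799740293527))
20 (np.float64(208.3116714235315), np.float64(152.94687292016394)) (np.float64(357.6729460431908), np.float64(185.27763990069099)) (np.float64(120.09504136397553), np.float64(144.96348825592452))
25 (np.float64(208.0526755784905), np.float64(150.37897524829265)) (np.float64(358.11369298170763), np.float64(184.77082400983164)) (np.float64(119.595189692714), np.float64(142.55510620843853))
```

jog_arm([
  [0, 0, 0, 0, 0, -0.157],
  [0, 0, 0, 0, 0, -0.157],
  [41, 2.2, 0, 0, 0, 0],
  [41, 2.2, 0, 0, 0, 0],
  [41, 2.2, 0, 0, 0, 0],
  [41, 2.2, 0, 0, 0, 0],
  [41, 2.2, 0, 0, 0, 0],
  [41, 2.2, 0, 0, 0, 0],
  [41, 2.2, 0, 0, 0, 0],
  [41, 2.2, 0, 0, 0, 0],
  [40, 2, 0, 0, 0, 0],
  [0, 0, 0, 0, 0, 0],
])

```text
clock: 6.88
tcp_pos: [588.6, 157.6, 197.1]
orientation: [-3.139, -0.003, 1.627]
wrist_force: [0.5, -0.2, -2.8]
grip_width: 42.7
grip_force: 61.6
```

jog_arm([
  [0, 0, 0, 0, -0.12, 0],
  [0, 0, 0, 0, -0.12, 0],
  [0, 0, 0, 0, 0, 0],
  [0, 0, 0, 0, 0, 0],
])

```text
clock: 7.38
tcp_pos: [590.8, 150.9, 197.5]
orientation: [-3.14, 0.239, 1.618]
wrist_force: [-0.4, -1.3, -3.5]
grip_width: 42.3
grip_force: 61.6
```

```bash
cat >> h.py <<'E'
S=np.array([589.2,203.1,0]);A=np.radians(92.8);UY=np.array([np.cos(A),np.sin(A),0]);UX=np.array([np.sin(A),-np.cos(A),0])
def st(X): X=np.asarray(X)-S; return np.array([X@UX,X@UY,X[2]]).round(1)
def stat(m=1,d=95.5):
    s=sense();R=Ro.from_euler('xyz',s['orientation']).as_matrix();T=np.array(s['tcp_pos'])
    f=lambda v:np.round([v@UX,v@UY,v[2]],2)
    print('t',round(s['clock'],2),'TCPst',st(T),'pin',st(T+R@[d,0,-20]),'blk',st(T+R@[-94.5,0,-20]),'tilt',np.degrees(np.arcsin(-R[2,0])).round(2),'yawerr',np.degrees(np.arctan2(R[:,0]@UX,R[:,0]@UY)).round(2),'Fst',f(np.array(s['wrist_force'])),'T',f(np.array(s['torque'])))
    return T,R
E
python3 - <<'E'
from h import *
stat()
snap('scene','s3');stat()
snap('top','t3');stat()
im=cv2.imread('pics/s0.png').astype(int);D=np.load('pics/s0.npy')
b=(im[:,:,0]>im[:,:,2]+35)&(im[:,:,0]>60);v,u=np.nonzero(b[185:235,405:440]);print('blue u',u.min()+405,u.max()+405,'v',v.min()+185,v.max()+185)
g=im.max(2)<45;v,u=np.nonzero(g[190:240,325:345]);print('black u',u.min()+325,u.max()+325,'v',v.min()+190,v.max()+190)
for nm,y in(('blue',81.5),('blue',92.5),('black',-84.5),('black',-92.5)):
    for z in(61,80,99): print(nm,y,z,np.round(pix('scene',S+UY*y+[0,0,z]),1),np.round(pix('top',S+UY*y+[0,0,z]),1))
print(np.round(pix('scene',S+UY*95+UX*25+[0,0,100]),1),np.round(pix('scene',S+UY*105+UX*25+[0,0,100]),1))
a=cv2.imread('pics/s0.png');c=np.hstack([cv2.resize(a[188:258,312:362],None,fx=8,fy=8,interpolation=2),cv2.resize(a[188:258,398:448],None,fx=8,fy=8,interpolation=2)])
cv2.imwrite('pics/c3.png',np.clip(c*1.6,0,255).astype('uint8'))
E
```

```text
t 7.38 TCPst [ -1.  -52.2 197.5] pin [ -0.8  45.3 194.3] blk [  -1.1 -139.2  239.4] tilt 13.72 yawerr 0.11 Fst [-0.47 -1.29 -3.45] T [ 0.36 -0.02 -0.01]
t 7.42 TCPst [ -0.7 -52.9 197.9] pin [ -0.4  44.6 194.6] blk [  -1.  -140.   239.7] tilt 13.74 yawerr 0.2 Fst [ 0.15 -0.81 -2.78] T [ 0.41 -0.04  0.  ]
t 7.47 TCPst [ -0.6 -53.1 198.1] pin [ -0.2  44.4 194.8] blk [  -1.  -140.2  240. ] tilt 13.75 yawerr 0.23 Fst [-0.02 -0.45 -3.3 ] T [ 0.36 -0.04  0.01]
blue u 419 426 v 201 211
black u 325 337 v 202 239
blue 81.5 61 [415.2 217.4] [162.3 215.4]
blue 81.5 80 [416.7 209.4] [160.1 214.3]
blue 81.5 99 [418.2 201.2] [157.7 213.2]
blue 92.5 61 [420.4 217.2] [157.5 215.8]
blue 92.5 80 [422.  209.2] [155.1 214.7]
blue 92.5 99 [423.5 201.1] [152.7 213.6]
black -84.5 61 [335.5 219.9] [236.6 210. ]
black -84.5 80 [336.1 211.8] [235.7 208.9]
black -84.5 99 [336.6 203.6] [234.8 207.6]
black -92.5 61 [331.6 220. ] [240.2 209.8]
black -92.5 80 [332.1 212. ] [239.4 208.6]
black -92.5 99 [332.6 203.7] [238.5 207.4]
[429.2 206.6] [434.2 206.5]
```

View pics/c3.png

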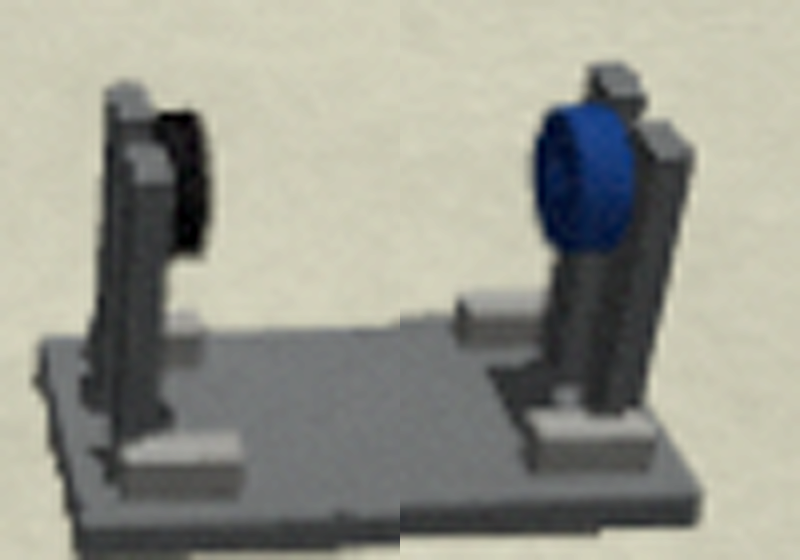

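The crop shows both cups close to nominal height: blue spans about 200.9–219.6 px in rows, which is slightly low, and black spans about 201.8–219.9, which is slightly high. My first guesses are blue z ≈ 79 and black z ≈ 83. Next I'll move the pin in front of the blue cup with the black end tilted up.

jog_arm([
  [11, 0, 21, 0, 0, 0],
  [11, 0, 21, 0, 0, 0],
  [11, 0, 21, 0, 0, 0],
  [11, 0, 22, 0, 0, 0],
  [10.4, 0.3, 22, 0, 0, 0],
  [0, 0, 0, 0, 0, 0],
  [0, 0, 0, 0, 0, 0],
])

```text
clock: 8.35
tcp_pos: [590.2, 179.8, 81.9]
orientation: [3.141, 0.24, 1.619]
wrist_force: [0.0, -0.6, -3.5]
grip_width: 42.5
grip_force: 61.6
```

```bash
python3 - <<'E'
from h import *
stat();_=snap('scene','s4');stat();snap('top','t4');T,R=stat()
print([np.round(pix(n,T+R@[95.5,0,-20]),1) for n in('scene','top')])
a=cv2.imread('pics/s4.png');b=cv2.imread('pics/t4.png')
c=np.hstack([cv2.resize(a[170:240,380:450],(400,400),interpolation=2),cv2.resize(b[180:240,140:200],(400,400),interpolation=2)])
cv2.imwrite('pics/c4.png',np.clip(c*1.8,0,255).astype('uint8'))
E
```

```text
t 8.35 TCPst [ -0.2 -23.3  81.9] pin [-0.1 74.2 78.6] blk [  -0.3 -110.4  123.7] tilt 13.75 yawerr 0.06 Fst [-0.01 -0.6  -3.54] T [ 0.4  -0.05  0.02]
t 8.4 TCPst [  0.1 -23.3  82.4] pin [ 0.3 74.2 79.1] blk [  -0.  -110.4  124.2] tilt 13.74 yawerr 0.09 Fst [ 0.06  1.1  -3.11] T [0.39 0.04 0.03]
t 8.45 TCPst [  0.2 -23.4  82.7] pin [ 0.4 74.2 79.4] blk [   0.  -110.4  124.5] tilt 13.74 yawerr 0.1 Fst [ 0.27 -0.19 -3.22] T [ 0.39 -0.02  0.04]
[array([413.2, 209.9]), array([163.4, 214. ])]
```

View pics/c4.png

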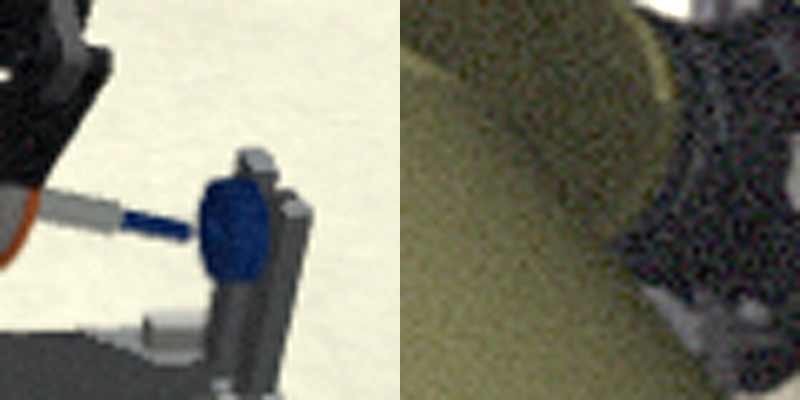

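The tip is at scene crop (192,234), about 1.5 mm below the cup centre at (235,230), which suits the tilt. Now I'll feel forward.

jog_arm([
  [3.4, 0, -0.8, 0, 0, 0],
  [2, 0, -0.5, 0, 0, 0],
  [2, 0, -0.5, 0, 0, 0],
  [2, 0, -0.5, 0, 0, 0],
  [1.5, 0, -0.4, 0, 0, 0],
  [0, 0, 0, 0, 0, 0],
  [0, 0, 0, 0, 0, 0],
])

```text
clock: 9.32
tcp_pos: [589.1, 190.9, 81.4]
orientation: [-3.142, 0.24, 1.619]
wrist_force: [-0.8, 0.2, -2.3]
grip_width: 42.4
grip_force: 61.6
```

```bash
python3 -c "
from h import *
stat()"
```

```text
t 9.32 TCPst [ -0.7 -12.2  81.4] pin [-0.6 85.3 78.2] blk [ -0.7 -99.2 123.3] tilt 13.76 yawerr 0.05 Fst [-0.82  0.23 -2.3 ] T [ 0.41 -0.02  0.01]
```

jog_arm([
  [2, 0, -0.5, 0, 0, 0],
  [2, 0, -0.5, 0, 0, 0],
  [0, 0, 0, 0, 0, 0],
])

```text
clock: 9.7
tcp_pos: [589.0, 195.3, 81.5]
orientation: [3.141, 0.24, 1.619]
wrist_force: [0.4, 0.4, -3.2]
grip_width: 42.5
grip_force: 61.6
```

jog_arm([
  [2, 0, -0.5, 0, 0, 0],
  [2, 0, -0.5, 0, 0, 0],
  [0, 0, 0, 0, 0, 0],
])

```text
clock: 10.07
tcp_pos: [589.0, 198.7, 81.5]
orientation: [3.141, 0.241, 1.618]
wrist_force: [1.0, -0.6, -4.0]
grip_width: 42.7
grip_force: 61.6
```

```bash
python3 -c "
from h import *
stat()"
```

```text
t 10.07 TCPst [-0.4 -4.4 81.5] pin [-0.3 93.1 78.1] blk [ -0.6 -91.4 123.4] tilt 13.8 yawerr 0.07 Fst [ 0.94 -0.7  -4.01] T [-0.01 -0.26 -0.04]
```

jog_arm([
  [2, 0, 0, 0, 0, 0],
  [2, 0, 0, 0, 0, 0],
  [2, 0, 0, 0, 0, 0],
  [2, 0, 0, 0, 0, 0],
  [0, 0, 0, 0, 0, 0],
  [0, 0, 0, 0, 0, 0],
])

```text
clock: 10.82
tcp_pos: [588.5, 206.4, 79.6]
orientation: [3.141, 0.241, 1.618]
wrist_force: [1.7, -4.9, -2.9]
grip_width: 42.4
grip_force: 61.6
```

```bash
python3 -c "
from h import *
stat(d=95.5-8)"
```

```text
t 10.82 TCPst [-0.5  3.4 79.6] pin [-0.4 93.1 78.2] blk [ -0.6 -83.6 121.5] tilt 13.79 yawerr 0.07 Fst [ 1.41 -4.96 -2.94] T [-0.59 -0.35  0.01]
```

jog_arm([
  [2, 0.5, 0, 0, 0, 0],
  [2, 0.5, 0, 0, 0, 0],
  [2, 0, 0, 0, 0, 0],
  [0, 0, 0, 0, 0, 0],
  [0, 0, 0, 0, 0, 0],
])

```text
clock: 11.45
tcp_pos: [588.5, 211.5, 78.0]
orientation: [-3.14, 0.242, 1.619]
wrist_force: [-0.2, -6.9, -1.7]
grip_width: 42.8
grip_force: 61.6
```

```bash
python3 -c "
from h import *
stat(d=95.5-14)"
```

```text
t 11.45 TCPst [-0.2  8.4 78. ] pin [-0.1 92.3 77.9] blk [ -0.3 -78.6 120.1] tilt 13.89 yawerr 0.06 Fst [-0.52 -6.86 -1.69] T [-0.94  0.07 -0.  ]
```

jog_arm([
  [1.5, 0, 0, 0, 0, 0],
  [1.2, 0, 4.4, 0, 0.055, 0],
  [1.2, 0, 4.4, 0, 0.055, 0],
  [0, 0, 0, 0, 0, 0],
])

```text
clock: 11.95
tcp_pos: [588.6, 211.6, 68.3]
orientation: [-3.139, 0.133, 1.616]
wrist_force: [-0.0, -5.3, -0.9]
grip_width: 42.3
grip_force: 61.7
```

```bash
python3 -c "
from h import *
stat(d=95.5-15)"
```

```text
t 11.95 TCPst [-0.2  8.5 68.3] pin [ 0.1 90.9 77.4] blk [ -0.5 -82.5 100.6] tilt 7.61 yawerr 0.19 Fst [-0.26 -5.25 -0.95] T [-1.04  0.14  0.06]
```

jog_arm([
  [1.5, 0, -0.8, 0, 0, 0],
  [0, 0, 0, 0, 0, 0],
  [0, 0, 0, 0, 0, 0],
])

```text
clock: 12.32
tcp_pos: [588.5, 214.2, 69.0]
orientation: [-3.14, 0.133, 1.618]
wrist_force: [-0.0, -7.5, -2.8]
grip_width: 42.2
grip_force: 61.7
```

```bash
python3 -c "
from h import *
stat(d=95.5-15)"
```

```text
t 12.32 TCPst [-0.1 11.1 69. ] pin [ 0.  93.5 78.1] blk [ -0.2 -79.9 101.4] tilt 7.64 yawerr 0.09 Fst [-0.38 -7.52 -2.78] T [-1.34 -0.01  0.08]
```

jog_arm([
  [1.3, 0, 4.4, 0, 0.055, 0],
  [1.3, 0, 4.4, 0, 0.055, 0],
  [0, 0, 0, 0, 0, 0],
  [0, 0, 0, 0, 0, 0],
])

```text
clock: 12.82
tcp_pos: [588.5, 215.5, 59.9]
orientation: [-3.14, 0.023, 1.618]
wrist_force: [1.3, -7.9, -2.0]
grip_width: 42.3
grip_force: 61.7
```

```bash
python3 - <<'E'
from h import *
stat(d=80.5);snap('scene','s5');T,R=stat(d=80.5)
a=cv2.imread('pics/s5.png');print(np.round(pix('scene',T+R@[-94.5,0,-20]),1))
c=np.hstack([cv2.resize(a[180:240,312:372],(400,400),interpolation=2),cv2.resize(a[180:240,388:448],(400,400),interpolation=2)])
cv2.imwrite('pics/c5.png',np.clip(c*1.8,0,255).astype('uint8'))
E
```

```text
t 12.82 TCPst [-0.1 12.4 59.9] pin [ 0.1 93.3 78. ] blk [ -0.2 -81.6  82.1] tilt 1.34 yawerr 0.12 Fst [ 0.94 -7.96 -1.99] T [-1.47  0.07 -0.  ]
t 12.88 TCPst [-0.1 12.5 59.9] pin [ 0.1 93.4 78. ] blk [ -0.2 -81.5  82.1] tilt 1.34 yawerr 0.11 Fst [-0.22 -7.83 -2.15] T [-1.43  0.1  -0.01]
[337.6 210.8]
```

View pics/c5.png

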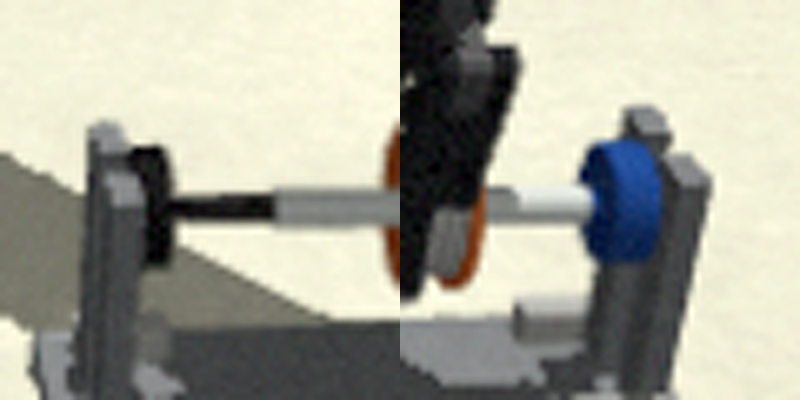

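The black end is at crop (180,208), level with the black cup centre at about 206. Now I'll back off towards the black cup.

jog_arm([
  [-1, 0, 0, 0, 0, 0],
  [-1, 0, 0, 0, 0, 0],
  [-1, 0, 0, 0, 0, 0],
  [-0.5, 0, 0, 0, 0, 0],
  [0, 0, 0, 0, 0, 0],
])

```text
clock: 13.5
tcp_pos: [588.7, 212.9, 60.0]
orientation: [-3.14, 0.023, 1.618]
wrist_force: [-0.1, -6.0, -2.9]
grip_width: 42.7
grip_force: 61.7
```

jog_arm([
  [-1, 0, 0, 0, 0, 0],
  [0, 0, 0, 0, 0, 0],
])

```text
clock: 13.75
tcp_pos: [588.7, 212.0, 60.1]
orientation: [-3.14, 0.022, 1.618]
wrist_force: [-0.0, -6.6, -3.6]
grip_width: 42.6
grip_force: 61.7
```

```bash
python3 -c "
from h import *
stat(d=95.5-11)"
```

```text
t 13.75 TCPst [-0.1  8.9 60.1] pin [ 0.  93.9 78.2] blk [ -0.2 -85.1  82.2] tilt 1.28 yawerr 0.07 Fst [-0.33 -6.61 -3.59] T [-1.22 -0.    0.02]
```

jog_arm([
  [-1, 0, 0, 0, 0, 0],
  [-1, 0, 0, 0, 0, 0],
  [0, 0, 0, 0, 0, 0],
])

```text
clock: 14.12
tcp_pos: [588.9, 210.7, 60.3]
orientation: [-3.141, 0.021, 1.619]
wrist_force: [0.4, -5.7, -2.8]
grip_width: 42.4
grip_force: 61.7
```

jog_arm([
  [-1, 0, 0, 0, 0, 0],
  [-1, 0, 0, 0, 0, 0],
  [0, 0, 0, 0, 0, 0],
])

```text
clock: 14.5
tcp_pos: [589.1, 209.5, 60.5]
orientation: [-3.141, 0.02, 1.619]
wrist_force: [0.5, -4.9, -1.4]
grip_width: 42.4
grip_force: 61.7
```

```bash
python3 -c "
from h import *
stat(d=95.5-8)"
```

```text
t 14.5 TCPst [ 0.2  6.4 60.5] pin [ 0.2 94.3 78.7] blk [  0.2 -87.7  82.4] tilt 1.16 yawerr 0.02 Fst [ 0.29 -4.92 -1.36] T [-0.94  0.06  0.15]
```

jog_arm([
  [-1, 0, 0, 0, 0, 0],
  [-1, 0, 0, 0, 0, 0],
  [0, 0, 0, 0, 0, 0],
])

```text
clock: 14.88
tcp_pos: [589.4, 207.7, 60.7]
orientation: [3.141, 0.02, 1.619]
wrist_force: [0.1, -3.2, -1.2]
grip_width: 42.4
grip_force: 61.7
```

```bash
python3 -c "
from h import *
stat(d=95.5-6)"
```

```text
t 14.88 TCPst [ 0.4  4.6 60.7] pin [ 0.4 94.5 78.9] blk [  0.4 -89.5  82.5] tilt 1.14 yawerr 0.02 Fst [-0.09 -3.19 -1.18] T [-0.67  0.    0.31]
```

jog_arm([
  [-1, 0, 0, 0, 0, 0],
  [0, 0, 0, 0, 0, 0],
  [0, 0, 0, 0, 0, 0],
])

```text
clock: 15.25
tcp_pos: [589.5, 206.8, 60.7]
orientation: [3.141, 0.02, 1.619]
wrist_force: [0.5, -2.3, -0.1]
grip_width: 42.4
grip_force: 61.7
```

jog_arm([
  [-1, 0, 0, 0, 0, 0],
  [0, 0, 0, 0, 0, 0],
  [0, 0, 0, 0, 0, 0],
])

```text
clock: 15.62
tcp_pos: [589.5, 205.7, 60.7]
orientation: [3.141, 0.02, 1.619]
wrist_force: [1.0, -1.2, -0.4]
grip_width: 42.3
grip_force: 61.8
```

```bash
python3 -c "
from h import *
stat(d=95.5-5)"
```

```text
t 15.62 TCPst [ 0.5  2.6 60.7] pin [ 0.5 93.5 78.9] blk [  0.4 -91.5  82.6] tilt 1.13 yawerr 0.04 Fst [ 0.96 -1.24 -0.38] T [-0.4  -0.07  0.38]
```

jog_arm([
  [-1, 0, 0, 0, 0, 0],
  [0, 0, 0, 0, 0, 0],
  [0, 0, 0, 0, 0, 0],
])

```text
clock: 16.0
tcp_pos: [589.6, 204.7, 60.7]
orientation: [3.141, 0.02, 1.619]
wrist_force: [1.1, -0.7, -0.1]
grip_width: 42.3
grip_force: 61.8
```

```bash
python3 - <<'E'
from h import *
T,R=stat(d=90.5);snap('scene','s6');stat(d=90.5)
a=cv2.imread('pics/s6.png')
print('tube end black',[np.round(pix('scene',T+R@[-x,0,-20]),1) for x in(65,86.5,94.5)],'tube end blue',np.round(pix('scene',T+R@[65.5,0,-20]),1))
c=np.hstack([cv2.resize(a[180:240,312:372],(400,400),interpolation=2),cv2.resize(a[180:240,388:448],(400,400),interpolation=2)])
cv2.imwrite('pics/c6.png',np.clip(c*1.8,0,255).astype('uint8'))
E
```

```text
t 16.0 TCPst [ 0.5  1.6 60.7] pin [ 0.5 92.5 78.9] blk [  0.4 -92.5  82.6] tilt 1.14 yawerr 0.04 Fst [ 1.06 -0.7  -0.13] T [-0.26 -0.19  0.37]
t 16.05 TCPst [ 0.5  1.6 60.7] pin [ 0.5 92.5 78.9] blk [  0.4 -92.5  82.6] tilt 1.13 yawerr 0.04 Fst [ 1.04 -0.53  1.19] T [-0.26 -0.16  0.29]
tube end black [array([346.7, 210.8]), array([336.2, 210.9]), array([332.2, 211. ])] tube end blue [410. 210.]
```

View pics/c6.png

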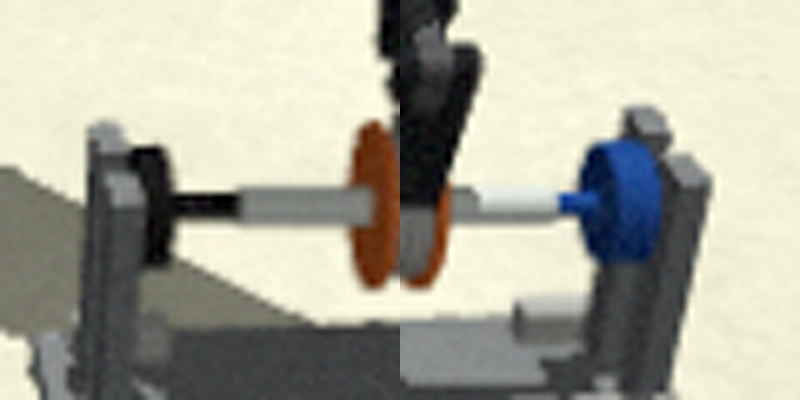

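Both ends are in their cups: the black end shows only about 20 mm, with the tube end at crop (240,205), and the blue pin shows at (575,203). The wrist force is near zero, so I'll release.

jog_arm([
  [0, 0, 0, 0, 0, 0],
  [0, 0, 0, 0, 0, 0],
  [0, 0, 0, 0, 0, 0],
  [0, 0, 0, 0, 0, 0],
  [0, 0, 0, 0, 0, 0],
  [0, 0, 0, 0, 0, 0],
  [0, 0, 0, 0, 0, 0],
  [0, 0, 0, 0, 0, 0],
], grip=0)

```text
clock: 17.05
tcp_pos: [589.5, 204.5, 60.5]
orientation: [3.142, 0.02, 1.619]
wrist_force: [0.5, 0.7, 0.7]
grip_width: 85.3
grip_force: 0.0
```

```bash
python3 - <<'E'
from h import *
stat();snap('scene','s7');to(None)
a=cv2.imread('pics/s7.png')
c=np.hstack([cv2.resize(a[180:240,312:372],(400,400),interpolation=2),cv2.resize(a[180:240,388:448],(400,400),interpolation=2)])
cv2.imwrite('pics/c7.png',np.clip(c*1.8,0,255).astype('uint8'))
E
```

```text
t 17.05 TCPst [ 0.4  1.4 60.5] pin [ 0.5 97.3 78.6] blk [  0.3 -92.7  82.4] tilt 1.15 yawerr 0.05 Fst [0.52 0.71 0.73] T [-0.02 -0.04 -0.06]
t 17.1 tcp [589.5 204.5  60.5] rpy deg [180.    1.2  92.8] F [-0.11 -0.9   0.07] T [ 0.02  0.03 -0.01] w 85.2
```

View pics/c7.png

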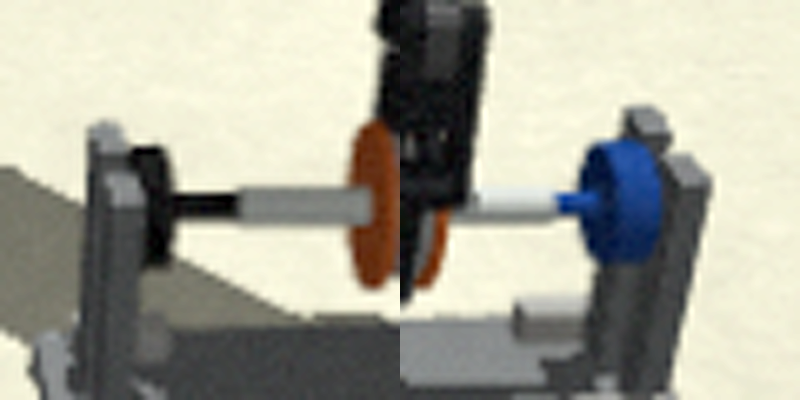

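The spindle stays put with the gripper open. I'll retreat straight up.

jog_arm([
  [0, 0, -10, 0, 0, 0],
  [0, 0, -20, 0, 0, 0],
  [0, 0, -30, 0, 0, 0],
  [0, 0, -40, 0, 0, 0],
  [0, 0, -40, 0, 0, 0],
  [0, 0, -20, 0, 0, 0],
  [0, 0, 0, 0, 0, 0],
  [0, 0, 0, 0, 0, 0],
  [0, 0, 0, 0, 0, 0],
])

```text
clock: 18.23
tcp_pos: [588.6, 207.1, 218.6]
orientation: [-3.139, 0.021, 1.619]
wrist_force: [-0.1, -0.8, 0.5]
grip_width: 85.6
grip_force: 0.0
```

```bash
python3 - <<'E'
from h import *
snap('scene','s8');stat()
a=cv2.imread('pics/s8.png')
cv2.imwrite('pics/c8.png',np.clip(cv2.resize(a[120:270,310:450],None,fx=4,fy=4,interpolation=2)*1.6,0,255).astype('uint8'))
E
```

```text
t 18.27 TCPst [ -0.3   4.2 218.9] pin [-2.000e-01  1.001e+02  2.369e+02] blk [ -0.3 -89.9 240.9] tilt 1.18 yawerr 0.05 Fst [-0.11  0.7  -0.29] T [0.03 0.03 0.02]
```

View pics/c8.png

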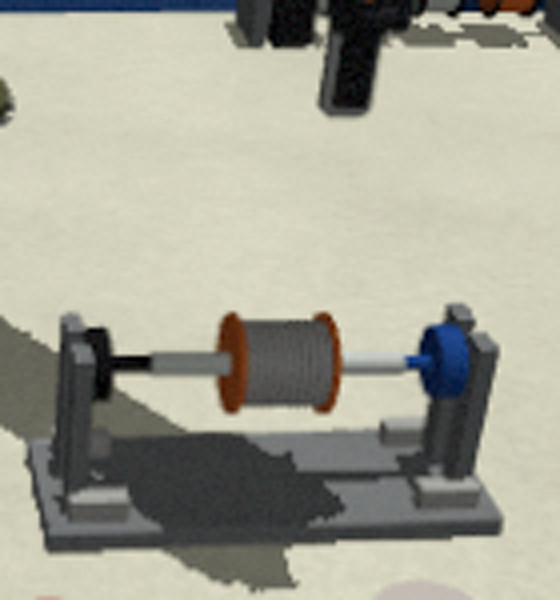

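The spindle sits between the black cup at crop (100,362) and the blue cup at (445,362), and the gripper is well clear above.

```bash
python3 -c "
from bench import *
print(finish_job())"
```

```text
the job is handed in; nothing more can be done
None
```

The larger spindle is mounted in the grey stand, blue pin in the blue cup and black end in the black cup, held by its own spring with the gripper clear; I handed the job in at about 18 s.

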